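# Clamp the condiment bin in the bar holder with its cam lever

### The job

Lift the condiment bin straight up out of the organiser frame, keeping it level with both shakers in it, and stand it on the floor of the clamping holder, about midway across it and parallel to its fixed stop, between the stop and the sliding jaw; let go of it. Then slide the jaw in until the bin is held snugly against the stop, with no gap on either side, and only after that flip the cam lever over centre to its closed end, so that the bar is clamped. Leave the mug, the lemon and the garlic where they are.

Things in the scene. Friction and masses are not known exactly. Their poses are not given: they have to be found in the camera images.
- frame: Light wood organiser frame, fixed, 187 x 75 x 44 mm, with two pockets. Origin on the worktop under the middle of the big pocket (inside 115 mm along x by 59 mm along y, walls 8 mm thick and 44 mm high, floor 4 mm thick); the small pocket with a fixed 61 mm high tumbler lies on its +x side, the tumbler's axis 90 mm from the origin.
- bin: White two-cell condiment bin, loose, 112 mm (its x) x 56 mm (its y), walls 55 mm high, 0.25 kg empty. It starts in the big pocket with 1.5 mm play on each side, x along the frame's x. Origin at the centre of its underside. Over the middle wall stands its grey handle: a bar 14 mm thick along x, 40 mm wide along y, from 100 to 136 mm above the underside; below it a 6 mm thick stem.
- shaker_a: Salt shaker, clear with a grey top, 44 mm diameter, 90 mm high, 0.1 kg, loose; stands in the bin's -x cell, 28 mm from the middle. Origin at the centre of its underside.
- shaker_b: The same shaker in the bin's +x cell.
- holder: Fixed clamping holder, wood floor 10 mm thick. Origin on the worktop under the middle of the fixed stop's face. Stop: aluminium plate 130 mm wide, 54 mm high, on the -y side of the origin. Bay floor: y 0 to 106 mm, x -72 to 72 mm. Then along +y: sliding jaw, two bar guides (y 120 to 160 mm, 52 mm high), free bar end with knob. Cam lever on the -x side.
- jaw (a joint): Travel of the jaw along the holder's -y, to the stop, m: 0 (wide open) to 0.060. Aluminium plate 100 mm wide, 11 to 54 mm above the worktop; its rubber face is at holder y = 0.106 - jaw, so with the 56 mm bin against the stop it reads 0.050. About 1.5 N friction while the lever is open. It rides on a 14 mm square steel bar (top 41 mm above the worktop).
- jaw_knob (a point): On the axis of the upright black knob (about 20 mm diameter, from 30 to 73 mm above the worktop) at the outer end of the bar, 60 mm above the worktop; it moves with the jaw, at holder y = 0.241 - jaw, x = 0. Pushing it towards the holder's -y moves the jaw towards the stop.
- lever (a joint): Angle of the cam lever about its upright pivot, rad: 0 open (arm points to the holder's -x, away from the bar), grows clockwise seen from above to 1.62 closed (arm along the bar to the holder's +y, at its end stop). Cam resists from about 0.25 (1 to 3 N at the paddle); dead centre 1.3, then it snaps to the end stop; let go earlier it springs back to about 0.3.
- lever_pivot (a point): On the lever's pivot axis, 48 mm above the worktop, at holder x = -38 mm, y = 140 mm.
- lever_paddle (a point): Middle of the upright paddle at the lever's end, 88 mm from the pivot axis, 60 mm above the worktop. The paddle is 26 mm long along the arm, 12 mm thick, and reaches from 39 to 73 mm above the worktop; the arm between is 14 mm wide, 43 to 53 mm above the worktop.
- mug: Bystander: small white mug, 60 x 87 x 50 mm, loose. Origin at its underside.
- lemon: Bystander: lemon, 78 x 55 x 56 mm, loose. Origin at its underside.
- garlic: Bystander: garlic bulb, 60 x 57 x 58 mm, loose. Origin at its underside.

How it is judged (in metres and radians):
On the way, in this order (a step that is already met when the one before it is completed fails the run):
1. the bin is lifted clear of the frame (z of bin in the frame of frame above 0.05 m and value of joint lever below 0.6 rad), for 0.1 s.
2. the bin stands in the bay, let go, with the lever still open (x of bin in the frame of holder between -0.02 and 0.02 m and y of bin in the frame of holder above 0.02 m and z of bin in the frame of holder between 0.006 and 0.014 m and angle between bin's own z axis and vertical below 0.06 rad and angle between the x axis of bin and the x axis of holder, either way round below 0.12 rad and contact force between bin and the fingers below 0.3 N and linear speed of bin below 0.03 m/s and value of joint lever below 0.6 rad), for 0.2 s.
3. the jaw holds the bin against the stop, the lever still open (x of bin in the frame of holder between -0.02 and 0.02 m and y of bin in the frame of holder between 0.02 and 0.0315 m and z of bin in the frame of holder between 0.006 and 0.014 m and angle between bin's own z axis and vertical below 0.06 rad and angle between the x axis of bin and the x axis of holder, either way round below 0.12 rad and value of joint jaw above 0.0465 m and value of joint lever below 0.6 rad), for 0.2 s.
4. the lever is over centre, at its closed end (x of bin in the frame of holder between -0.02 and 0.02 m and y of bin in the frame of holder between 0.02 and 0.0315 m and z of bin in the frame of holder between 0.006 and 0.014 m and angle between bin's own z axis and vertical below 0.06 rad and angle between the x axis of bin and the x axis of holder, either way round below 0.12 rad and value of joint jaw above 0.0465 m and value of joint lever above 1.5 rad), for 0.2 s.
At the end, for the whole second after the job is handed in: Bin level on the holder floor within 20 mm of midway across, parallel to the stop within 0.12 rad and within 3.5 mm of it; jaw over 0.0465 m (3.5 mm short of snug at most); both shakers upright in the bin; lever closed, over 1.5 rad; bin at rest (all of step 4 and horizontal distance between each of shaker_a, shaker_b and bin below 0.045 m and z of each of shaker_a, shaker_b in the frame of bin below 0.02 m and angle between each of shaker_a, shaker_b's own z axis and vertical below 0.3 rad and linear speed of bin below 0.02 m/s); the robot touches nothing.
It fails at once if the bin is tipped by more than 0.4 rad (angle between bin's own z axis and vertical above 0.4 rad).
It fails at once if the mug, the lemon or the garlic is moved by more than 30 mm (distance of any of mug, lemon, garlic from where it was at the start of the episode above 0.03 m).
It also fails if it takes over 67 s, if anything falls off the work surface, if the arm or the gripper's body presses on something with over 40 N, if the wrist force passes 120 N, or if a joint passes its speed limit or range.

### The arm

A 6-joint arm with a two-finger parallel gripper is mounted at the origin on a cart in front of the work surface, level with it; the furniture and walls round the work are solid. World frame = base frame: x ahead of the robot, y to its left, z up, the work surface at z = 0. Lengths are in mm, angles in rad, forces in N, time in s.
With the tool pointing down it reaches from about 350 to 975 mm from the base axis. Payload 7.1 kg.
Tool frame: the origin (TCP) lies between the finger pads; the fingertips stand 17 mm ahead of it and the grasp point (between the pads) lies 2 mm behind it; z points along the fingers, y is the line along which they close (so a half turn about z gives the same grasp; the last joint's range is limited). The gripper opens to 88 mm and grips with 3 to 60 N. Pads are 20 mm wide; open, the fingers measure 115 mm over their backs; the gripper's body (75 mm by 178 mm) begins 61 mm behind the grasp point.
Start: joints at [-1.325, 0.423, 1.63, -0, 1.089, -0.019], TCP at [163.591, -603.194, 239.675] pointing down, gripper open.
Joint ranges: [-3, 3], [-0.9, 2.11], [0.09, 2.58], [-1.31, 4.45], [0.11, 2.69], [-2.54, 2.54]. Speed limits (rad/s): [2.39, 2.39, 3.01, 3.14, 3.14, 3.14].

### API

Orientations are given as a rotation vector (axis times angle).
In Python, from workcell import ctrl gives the robot as it stands.
- The arm moves only by the shell command python3 jog.py 'ROWS' [OPENING]. ROWS is a JSON list of rows, 1 to 5 of them, each of 6 numbers: dx, dy, dz in mm, then a rotation vector rx, ry, rz in rad; each row shifts and turns the commanded pose from where the row before left it, along the tool's axes as they then stand; what a row does not reach is not made up. A row lasts 1/12 s, in which the tool goes at most 41.7 mm and 0.125 rad, less where a joint would pass 70% of its speed; a pose out of reach is approached as far as the arm can. OPENING is the finger opening in mm, set as the command begins (- or left out keeps the last). The fingers move at their own pace and stop on an object; the grip force is fixed at half the most. Time passes only in rows, so rows that do not move let the fingers close. It prints the time, the measured TCP pose, the force, the opening and the grip force at its end.
- ctrl.get_obs(): the state, without advancing time (a new reading comes with each control period).
- ctrl.get_image(name): name is "scene" or "top" or "wrist"; returns a dict with "img" (384x512x3 uint8, red, green, blue), "fx", "fy", "cx", "cy" (pixels), "R" (3x3) and "t" (3): a world point X has camera coordinates R X + t. Camera axes: x right, y down, z forward; pixel columns grow to the right and rows downward; lengths in mm; the calibration is good to about 2 mm. The wrist camera is an equidistant fisheye: a pixel r from the principal point sees the ray r / f radians off the axis. A picture is of the moment at which its call begins. There is no depth.
- ctrl.close_job(): hands the job in; it is judged then, once.
The state is a dict: "t": time; "qpos": joint angles; "qvel": joint speeds; "joint_torque": joint torques, N m; "ee_pos": TCP position; "orientation": TCP orientation; "ft_force": force on the tool from outside, world axes, zero at the start; "moment": the same for the moment, N m; "width": finger opening in mm; "grasp_force": force on a finger pad.
Only numpy, scipy, OpenCV 4.12 (cv2) and the standard library are available. Lean on these libraries where they do the work, as an engineer would, in place of code of your own. Each camera call takes 0.05 s, during which the arm holds its last target. There are 200 camera calls.

## Working session

There is one attempt and no reset: what is moved stays moved. The work goes in short steps, Python scripts to look and compute and a shell command to move; the robot and the scene stay as the last step left them, time stands still between calls to the robot, and variables do not carry over. Pictures are saved under pics/ and viewed, at most 10 in all, crops included, and the job is handed in when it is done.

```bash
ls; mkdir -p pics
cat > h.py <<'E'
import numpy as np,cv2
from scipy.spatial.transform import Rotation as Ro
from workcell import ctrl
def ray(c,u,v):
    R=np.array(c["R"]);t=np.array(c["t"]).ravel()
    d=R.T@np.array([(u-c["cx"])/c["fx"],(v-c["cy"])/c["fy"],1.]);return -R.T@t,d/np.linalg.norm(d)
def plane(c,u,v,z):
    o,d=ray(c,u,v);return o+d*(z-o[2])/d[2]
def tri(c1,p1,c2,p2):
    A=np.zeros((3,3));b=np.zeros(3);L=[ray(c1,*p1),ray(c2,*p2)]
    for o,d in L:
        M=np.eye(3)-np.outer(d,d);A+=M;b+=M@o
    x=np.linalg.solve(A,b);return x,[float(np.linalg.norm((np.eye(3)-np.outer(d,d))@(x-o))) for o,d in L]
def proj(c,X):
    p=np.array(c["R"])@np.array(X,float)+np.array(c["t"]).ravel();return np.array([c["fx"]*p[0]/p[2]+c["cx"],c["fy"]*p[1]/p[2]+c["cy"]])
def save(c,n,s=1,crop=None):
    i=c["img"][:,:,::-1]
    if crop:i=i[crop[1]:crop[3],crop[0]:crop[2]]
    cv2.imwrite("pics/"+n,cv2.resize(i,None,fx=s,fy=s,interpolation=cv2.INTER_CUBIC))
E
python3 - <<'E'
from h import *
import pickle
d={n:ctrl.get_image(n) for n in("scene","top")}
pickle.dump(d,open("im0.pkl","wb"))
for n in d: save(d[n],n+"0.png",1.56); print(n,-np.array(d[n]["R"]).T@np.array(d[n]["t"]).ravel(),d[n]["fx"])
o=ctrl.get_obs();print(o["ee_pos"],o["orientation"],o["width"])
E
```

```text
jog.py
pics
workcell.py
scene [193.34443433 621.39072463 735.24874534] 394.826542801142
top [ 465.27489732   18.81375786 1066.56404007] 350.01044781696106
[ 163.48557309 -602.76389702  238.99976968] [-3.11278181e+00 -4.14538213e-01  2.16771234e-04] 87.80612262911345
```

View pics/scene0.png

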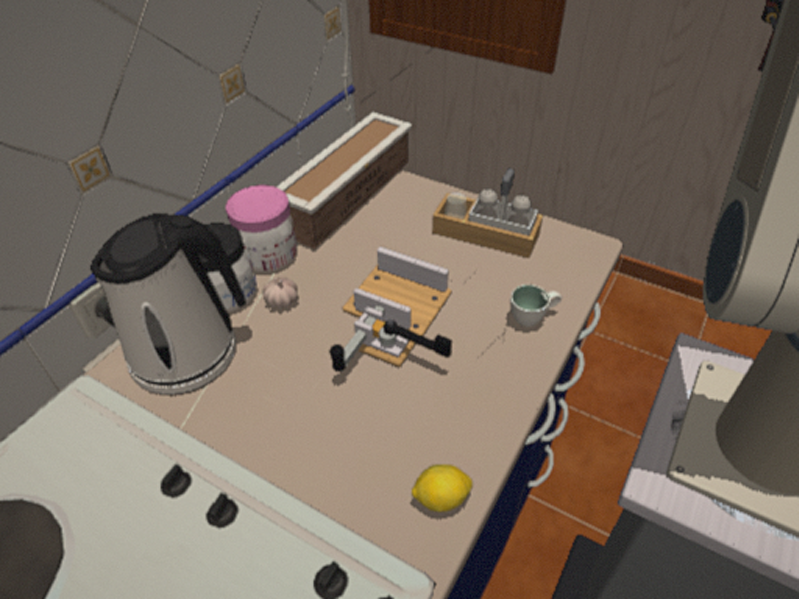

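View pics/top0.png

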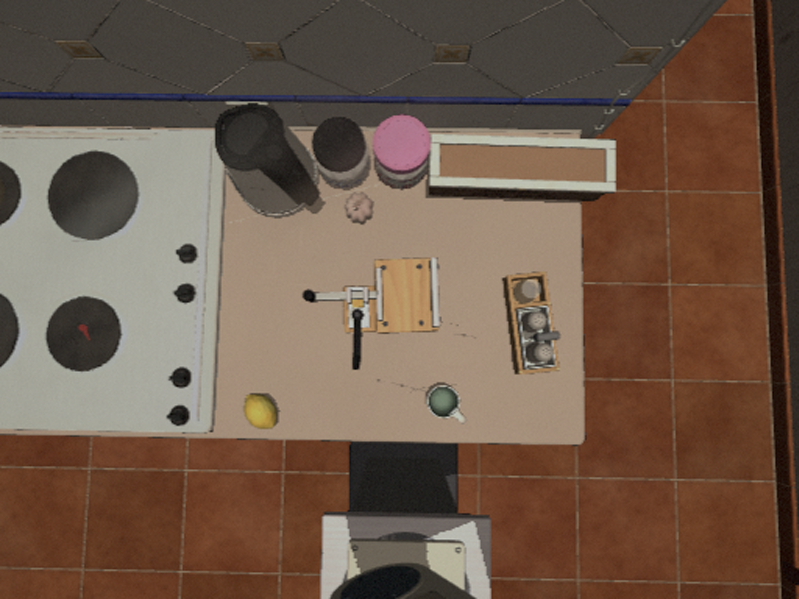

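The scene image shows the frame with bin at about (490,220), the holder at about (400,310) with its black knob at (338,357) and paddle at (440,345), the mug at (530,305), the lemon at (442,488) and the garlic at (280,293), all in scaled pixels. The top image agrees: image up is +x and left is +y. The bin handle is at (547,336) and the knob at (309,295). I'll look at crops next.

Run:
```python
from h import *
import pickle
d=pickle.load(open("im0.pkl","rb"))
def crop(n,x,y,w,h):
    i=d[n]["img"][y:y+h,x:x+w,::-1];i=cv2.resize(i,(400,300),interpolation=cv2.INTER_CUBIC)
    for k in range(0,w,10):cv2.putText(i,str(x+k),(int(k*400/w),8),0,.3,(0,0,255),1);cv2.line(i,(int(k*400/w),9),(int(k*400/w),14),(0,0,255),1)
    for k in range(0,h,10):cv2.putText(i,str(y+k),(0,int(k*300/h)+4),0,.3,(0,0,255),1)
    return i
m=np.vstack([np.hstack([crop("top",300,165,100,75),crop("top",190,162,100,75)]),np.hstack([crop("scene",270,100,88,66),crop("scene",205,155,100,75)])])
cv2.imwrite("pics/c.png",m)
```

```text
(no output)
```

View pics/c.png

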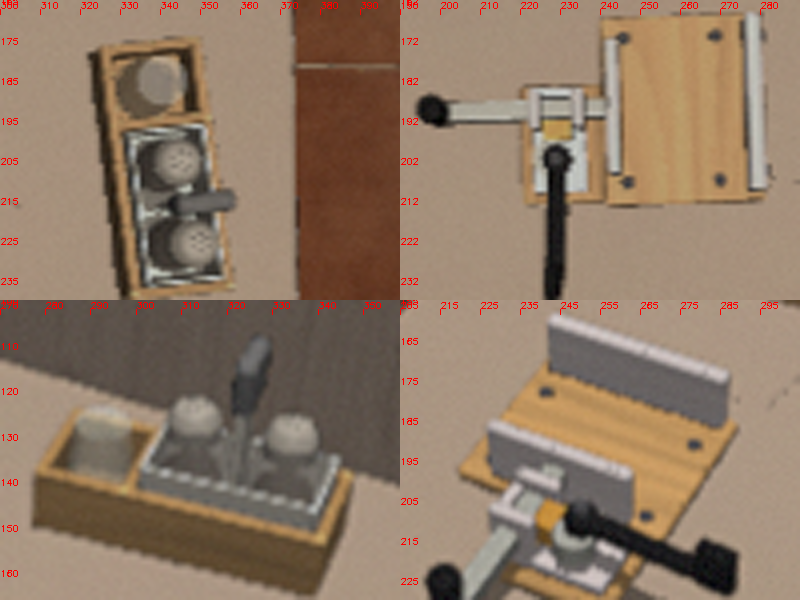

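Tiles: top-left is the frame, whose top outer corners are at about (324,178), (349,175), (358.5,236) and (335,238). The handle bar runs from (343,215.5) to (358,214.5). In the top view the stop face edge runs (276.8,165.8) to (277.5,209), and the knob is at (198,189).

Run:
```python
from h import *
import pickle
np.set_printoptions(precision=1,suppress=True)
d=pickle.load(open("im0.pkl","rb"));T,S=d["top"],d["scene"]
print("frame outer z44");P=[plane(T,*p,44) for p in((324.2,178),(349.2,175),(358.5,235.7),(335,238))]
for p in P:print(p)
for a,b in((0,1),(1,2),(2,3),(3,0)):v=P[b]-P[a];print("len",np.linalg.norm(v),np.degrees(np.arctan2(v[1],v[0])))
# bin rim z59 from top tile
Q=[plane(T,300+x/4,165+y/4,59) for x,y in((125,135),(207,124),(224,275),(147,287))]
print("rim");[print(q) for q in Q];print(np.mean(Q,0));
for a,b in((0,1),(1,2),(2,3),(3,0)):v=Q[b]-Q[a];print("len",np.linalg.norm(v),np.degrees(np.arctan2(v[1],v[0])))
print("handle top tri",tri(T,(355.5,214.5),S,(327.6,109.5)))
def s(x,y):return (205+x/4,155+y/4)
def t(x,y):return (190+x/4,162+y/4)
print("shaker tops a,b",tri(T,(348,225),S,(270+293/4.545,100+122/4.545)),tri(T,(344,204.5),S,(270+195/4.545,100+102/4.545)))
print("stop top corners",tri(T,t(355,13),S,s(330,75)),tri(T,t(358,190),S,s(152,18)))
print("jaw",tri(T,t(211,40),S,s(90,122)),tri(T,t(215,173),S,s(232,170)))
print("stop face z54",plane(T,*t(347,15),54),plane(T,*t(350,188),54))
print("jaw face z54",plane(T,*t(220,40),54),plane(T,*t(223,175),54))
print("knob",tri(T,t(32,108),S,s(43,279)),plane(T,*t(31,109),73))
print("pivot",tri(T,t(156,158),S,s(180,216)),"paddle",tri(T,t(155,290),S,s(318,265)),plane(T,*t(154,295),73))
print("holder floor corners z10",[plane(T,*t(*p),10) for p in((200,16),(205,203),(367,197),(362,14))])
for n,p in(("mug",(284,257)),("lemon",(166,263)),("garlic",(230,133))):print(n,plane(T,*p,30))
```

```text
frame outer z44
[ 603.  -180.7   44. ]
[ 613. -254.   44.]
[ 436.4 -279.4   44. ]
[ 428.6 -211.5   44. ]
len 74.03799315579379 -82.16640771536302
len 178.43154912041197 -171.8473385578851
len 68.25511235052545 96.57727909708737
len 177.06263803502358 10.032260437940947
rim
[ 541.  -197.9   59. ]
[ 550.  -256.8   59. ]
[ 442.2 -267.9   59. ]
[ 432.8 -213.2   59. ]
[ 491.5 -234.    59. ]
len 59.60071400818027 -81.37550341344124
len 108.3171057513433 -174.12564329062943
len 55.58944892765754 99.80872508409713
len 109.3475349189938 8.009345435689001
handle top tri (array([ 491.7, -246. ,  137.5]), [3.0051911631344472, 3.0051911631344286])
shaker tops a,b (array([ 463.3, -236.9,   96.7]), [3.5373098879860927, 3.537309887986133]) (array([ 520.7, -225.5,   98.2]), [2.2820334467908383, 2.2820334467909813])
stop top corners (array([579.9, -65.9,  29. ]), [63.35299513804178, 63.35299513804167]) (array([550.2, -16. , 111.6]), [53.79972873158689, 53.799728731586846])
jaw (array([615.3,  58.6,  51.6]), [0.44150180237663855, 0.44150180237662756]) (array([517.5,  53.4,  54.7]), [0.834957518580089, 0.8349575185801743])
stop face z54 [635.4 -40.4  54. ] [509.1 -43.9  54. ]
jaw face z54 [615.5  52.1  54. ] [516.9  48.   54. ]
knob (array([561.8, 185.9,  64.6]), [0.576557309570915, 0.5765573095708656]) [560.7 185.5  73. ]
pivot (array([527.9,  96.7,  49.6]), [0.8967180690717066, 0.8967180690718268]) paddle (array([435.1,  95.6,  58.3]), [1.6627518906172896, 1.6627518906173642]) [430.5  94.5  73. ]
holder floor corners z10 [array([640.3,  69.2,  10. ]), array([497.8,  62.4,  10. ]), array([504.4, -59.5,  10. ]), array([643.8, -54.4,  10. ])]
mug [370.4 -65.9  30. ]
lemon [346.7 278.7  30. ]
garlic [737.4 100.6  30. ]
```

The measurements are consistent: holder origin ≈ (571,-42) with yaw ≈ 2.2°, jaw about 13 mm closed, and frame yaw ≈ 8.3° with the bin at about (491,-237). I'll move over the bin for a close wrist look.

```bash
cat >> h.py <<'E'
def plan(pos,ydeg,n):
    """n equal rows taking the tool (down) to pos with tool y at ydeg (mod 180) in world"""
    o=ctrl.get_obs();R=Ro.from_rotvec(o["orientation"]).as_matrix();best=None
    for a in(ydeg,ydeg+180):
        y=np.array([np.cos(np.radians(a)),np.sin(np.radians(a)),0]);z=np.array([0,0,-1.]);G=np.c_[np.cross(y,z),y,z]
        W=Ro.from_matrix(R.T@G).as_rotvec()
        if best is None or np.linalg.norm(W)<np.linalg.norm(best):best=W
    p=R.T@(np.array(pos)-o["ee_pos"]);w=best/n
    v=np.linalg.solve(sum(Ro.from_rotvec(w*k).as_matrix() for k in range(n)),p)
    print("rows x%d:"%n,np.round(v,1),np.round(w,4),"tool x dir",np.round(R[:,0],3),"y",np.round(R[:,1],3))
E
python3 -c "
from h import *
plan((460,-240,300),8.3,15);plan((460,-240,300),98.3,15)"
```

```text
rows x15: [34.1  1.9 -4.1] [-0.0001 -0.0001 -0.0967] tool x dir [0.965 0.262 0.   ] y [ 0.262 -0.965 -0.001]
rows x15: [ 24.4 -19.6  -4.1] [-0.0001  0.      0.008 ] tool x dir [0.965 0.262 0.   ] y [ 0.262 -0.965 -0.001]
```

```bash
r='[34.1,1.9,-4.1,0,0,-0.0967]'; python3 jog.py '[[34.1,1.9,-4.1,0,0,-0.0967],[34.1,1.9,-4.1,0,0,-0.0967],[34.1,1.9,-4.1,0,0,-0.0967],[34.1,1.9,-4.1,0,0,-0.0967],[34.1,1.9,-4.1,0,0,-0.0967]]'
python3 jog.py '[[34.1,1.9,-4.1,0,0,-0.0967],[34.1,1.9,-4.1,0,0,-0.0967],[34.1,1.9,-4.1,0,0,-0.0967],[34.1,1.9,-4.1,0,0,-0.0967],[34.1,1.9,-4.1,0,0,-0.0967]]'
python3 jog.py '[[34.1,1.9,-4.1,0,0,-0.0967],[34.1,1.9,-4.1,0,0,-0.0967],[34.1,1.9,-4.1,0,0,-0.0967],[34.1,1.9,-4.1,0,0,-0.0967],[34.1,1.9,-4.1,0,0,-0.0967]]'
python3 jog.py '[[0,0,0,0,0,0],[0,0,0,0,0,0]]'
python3 -c "
from h import *
import pickle
c=ctrl.get_image('wrist');pickle.dump(c,open('w1.pkl','wb'));save(c,'w1.png',1.5)
R=np.array(c['R']);print(-R.T@np.array(c['t']).ravel(),R[2],c['fx'],c['cx'],c['cy']);o=ctrl.get_obs();print(o['ee_pos'],o['qpos']);plan((460,-240,300),8.3,1)"
```

```text
t: 0.52
ee_pos: [320.6, -536.3, 259.9]
orientation: [-2.921, -1.154, -0.0]
ft_force: [-0.3, 0.3, -1.0]
width: 88.0
grasp_force: 0.0
t: 0.93
ee_pos: [427.3, -404.5, 280.4]
orientation: [-2.56, -1.821, -0.0]
ft_force: [-0.5, 1.1, -0.8]
width: 88.2
grasp_force: 0.0
t: 1.35
ee_pos: [460.3, -238.4, 301.0]
orientation: [-2.049, -2.381, -0.0]
ft_force: [0.8, -0.0, -0.1]
width: 87.7
grasp_force: 0.0
t: 1.52
ee_pos: [460.1, -238.7, 301.3]
orientation: [2.052, 2.378, -0.0]
ft_force: [0.1, -0.2, -0.1]
width: 87.9
grasp_force: 0.0
[ 448.23859182 -157.55066987  446.80985402] [ 0.04353141 -0.29407146 -0.9547916 ] 297.3186396354542 254.0608147639474 191.1311015502615
[ 460.17301558 -239.78759097  301.23626629] [-5.03153049e-01  1.95047132e-01  1.80173219e+00 -2.96349594e-04
  1.14451347e+00 -6.48071403e-01]
rows x1: [-0.2 -0.2  1.2] [0.0001 0.0004 0.0002] tool x dir [-0.145  0.989 -0.   ] y [0.989 0.145 0.   ]
```

View pics/w1.png

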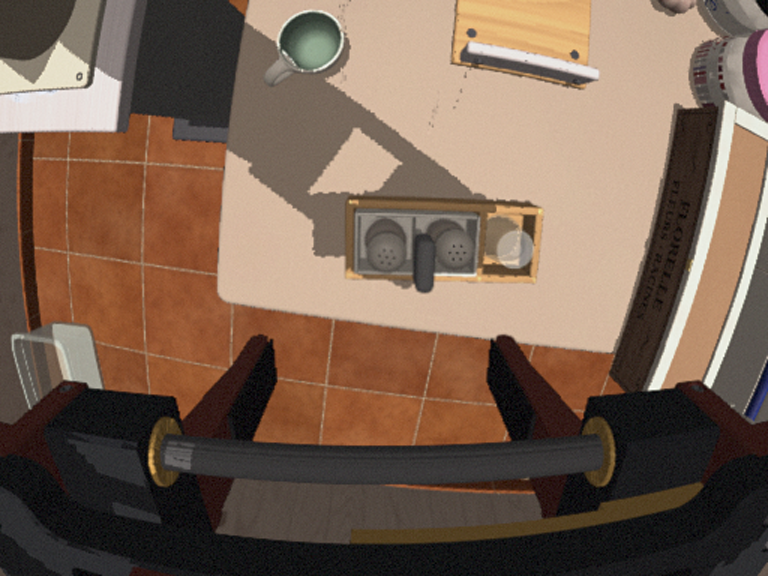

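The wrist view shows the bin in the frame at (345–540, 200–285), the handle bar at (424, 235–292), and the holder stop at (530,62), in scaled pixels. Next I'll enlarge the bin.

Run:
```python
from h import *
import pickle
c=pickle.load(open('w1.pkl','rb'))
x,y,w,h=225,128,140,72
i=cv2.resize(c["img"][y:y+h,x:x+w,::-1],None,fx=5.7,fy=5.7,interpolation=cv2.INTER_CUBIC)
i=cv2.convertScaleAbs(i,alpha=1.6,beta=10)
for k in range(0,w,10):cv2.putText(i,str(x+k),(int(k*5.7),8),0,.3,(0,0,255),1);cv2.line(i,(int(k*5.7),9),(int(k*5.7),14),(0,0,255),1)
for k in range(2,h,10):cv2.putText(i,str(y+k),(0,int(k*5.7)+4),0,.3,(0,0,255),1)
cv2.imwrite("pics/w1c.png",i)
```

```text
(no output)
```

View pics/w1c.png

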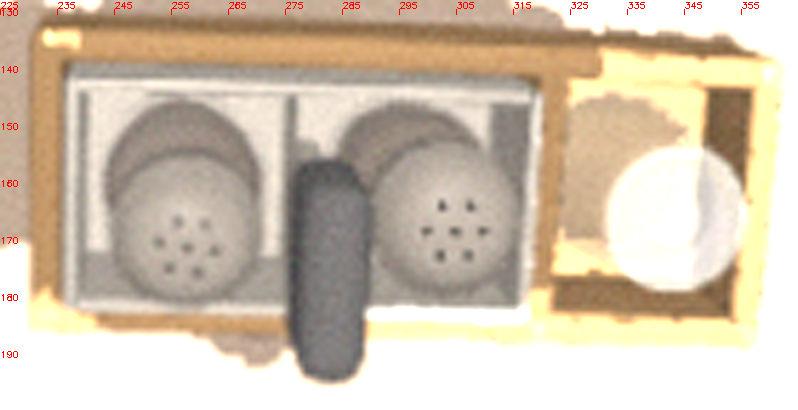

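Handle top face spans about (330,185) to (328,378) in crop pixels. The bin rim corners are at about (68,74), (543,90), (530,310) and (63,307).

```bash
cat >> h.py <<'E'
_ray=ray
def ray(c,u,v):
    R=np.array(c["R"]);t=np.array(c["t"]).ravel()
    if c.get("fish"):
        q=np.array([(u-c["cx"])/c["fx"],(v-c["cy"])/c["fy"]]);r=np.linalg.norm(q)
        return -R.T@t,R.T@np.r_[q/r*np.sin(r),np.cos(r)]
    return _ray(c,u,v)
E
python3 - <<'E'
from h import *
import pickle
np.set_printoptions(precision=1,suppress=True)
d=pickle.load(open("im0.pkl","rb"));T,S=d["top"],d["scene"]
c=pickle.load(open('w1.pkl','rb'));c["fish"]=1
k=lambda x,y:(225+x/5.7,128+y/5.7)
H=[plane(c,*k(*p),140) for p in((330,185),(328,378),(329,281))];print("handle z140",H)
Q=[plane(c,*k(*p),59) for p in((68,74),(543,90),(530,310),(63,307))];print("rim",np.array(Q),np.mean(Q,0))
for a,b in((0,1),(1,2),(3,2),(0,3)):v=Q[b]-Q[a];print("len",np.linalg.norm(v),np.degrees(np.arctan2(v[1],v[0])))
t=lambda x,y:(300+x/4,165+y/4)
print("handle far end top: ",tri(T,t(234,198),c,k(328,380)), "scene",tri(S,(270+262/4.545,100+342/4.545-300/4.545),c,k(328,378)))
print("shaker",tri(T,(348,225),c,k(186,245)),tri(T,(344,204.5),c,k(455,232)))
E
```

```text
handle z140 [array([ 487.4, -214.1,  140. ]), array([ 493.4, -251.1,  140. ]), array([ 490.3, -232.3,  140. ])]
rim [[ 433.7 -212.1   59. ]
 [ 543.6 -198.7   59. ]
 [ 551.1 -251.7   59. ]
 [ 439.9 -267.5   59. ]] [ 492.1 -232.5   59. ]
len 110.78012264206562 6.9532152059170995
len 53.52704802741589 -82.0259015472979
len 112.31147748917412 8.086013554904662
len 55.741694190946056 -83.6180100555746
handle far end top:  (array([ 494.9, -254.6,  130.4]), [0.15202121250524217, 0.15202121250535378]) scene (array([ 492.8, -253.4,  134. ]), [1.5972635371683486, 1.5972635371684647])
shaker (array([ 467.3, -254.1,   29.7]), [1.1837207077847554, 1.183720707784767]) (array([ 524.2, -230.2,   80.5]), [1.1765596705628278, 1.176559670562855])
```

The handle centre comes out at about (491,-233) with yaw ≈ 7.7°, and its top triangulates to 130–137 mm against 140 given. Moving to the grasp.

```bash
python3 -c "
from h import *
plan((491,-233,200),7.8,5)"
```

```text
rows x5: [ 0.5  6.3 20.2] [0.     0.0001 0.0018] tool x dir [-0.145  0.989 -0.   ] y [0.989 0.145 0.   ]
```

```bash
python3 jog.py '[[0.5,6.3,20.2,0,0,0.0018],[0.5,6.3,20.2,0,0,0.0018],[0.5,6.3,20.2,0,0,0.0018],[0.5,6.3,20.2,0,0,0.0018],[0.5,6.3,20.2,0,0,0.0018]]' >/dev/null
python3 jog.py '[[0,0,20,0,0,0],[0,0,20,0,0,0],[0,0,20,0,0,0],[0,0,17,0,0,0],[0,0,0,0,0,0]]'
python3 -c "
from h import *
plan((491,-233,122),7.8,1)"
```

```text
t: 2.4
ee_pos: [488.7, -233.6, 119.6]
orientation: [-2.065, -2.36, 0.003]
ft_force: [-1.1, 0.3, -0.1]
width: 87.7
grasp_force: 0.0
rows x1: [ 0.3  2.3 -2.4] [-0.0051 -0.0033 -0.0031] tool x dir [-0.133  0.991  0.003] y [ 0.991  0.133 -0.005]
```

```bash
python3 jog.py '[[0,1,-2,0,0,0],[0,0,0,0,0,0],[0,0,0,0,0,0]]'
python3 jog.py '[[0,0,0,0,0,0],[0,0,0,0,0,0],[0,0,0,0,0,0],[0,0,0,0,0,0],[0,0,0,0,0,0]]' 8
python3 jog.py '[[0,0,0,0,0,0],[0,0,0,0,0,0],[0,0,0,0,0,0],[0,0,0,0,0,0]]'
python3 -c "
from h import *
c=ctrl.get_image('wrist');save(c,'w2.png',1.5);plan((491,-233,122),7.8,1)"
```

```text
t: 2.65
ee_pos: [492.8, -234.0, 126.4]
orientation: [2.065, 2.364, 0.001]
ft_force: [0.2, 0.3, -0.1]
width: 87.6
grasp_force: 0.0
t: 3.07
ee_pos: [492.0, -233.1, 125.4]
orientation: [2.066, 2.367, 0.0]
ft_force: [1.0, -0.7, 0.5]
width: 58.1
grasp_force: 0.0
t: 3.4
ee_pos: [491.9, -233.0, 125.1]
orientation: [-2.066, -2.367, 0.0]
ft_force: [-1.0, 0.7, 0.6]
width: 31.1
grasp_force: 0.0
rows x1: [ 0.2 -0.9  3.1] [-0.0001 -0.     -0.0006] tool x dir [-0.135  0.991  0.   ] y [ 0.991  0.135 -0.   ]
```

View pics/w2.png

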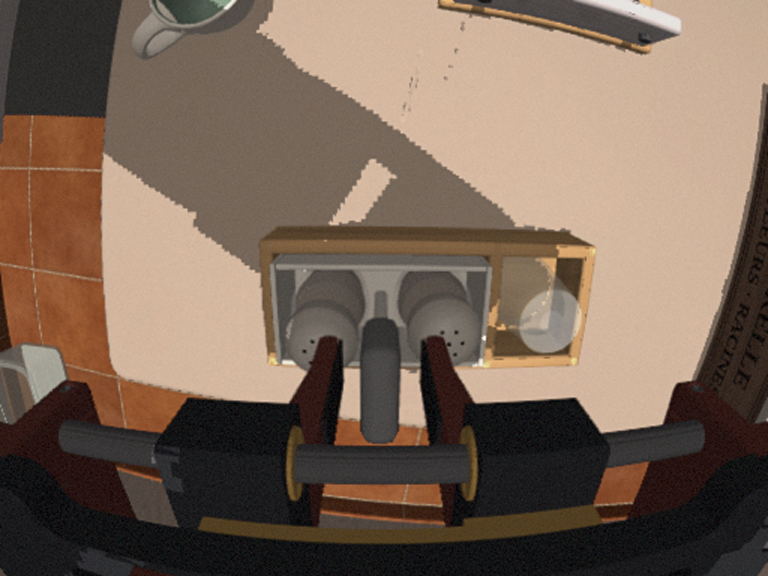

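The fingers sit either side of the bar (bar x≈380, finger inner faces 335 and 425), so the bar is centred. Going 3 mm lower and closing.

```bash
python3 jog.py '[[0,0,3,0,0,0],[0,0,0,0,0,0],[0,0,0,0,0,0],[0,0,0,0,0,0],[0,0,0,0,0,0]]'
python3 jog.py '[[0,0,0,0,0,0],[0,0,0,0,0,0],[0,0,0,0,0,0]]'
python3 jog.py '[[0,0,-3,0,0,0],[0,0,-6,0,0,0],[0,0,-8,0,0,0],[0,0,-10,0,0,0],[0,0,-10,0,0,0]]'
python3 jog.py '[[0,0,-12,0,0,0],[0,0,-12,0,0,0],[0,0,-12,0,0,0],[0,0,-12,0,0,0],[0,0,-8,0,0,0]]'
python3 jog.py '[[0,0,-3,0,0,0],[0,0,0,0,0,0],[0,0,0,0,0,0]]'
python3 -c "
from h import *
plan((570,-8,225),2.2,20)"
```

```text
t: 3.87
ee_pos: [491.5, -232.9, 121.7]
orientation: [-2.065, -2.366, 0.0]
ft_force: [-0.2, 0.3, -5.1]
width: 14.2
grasp_force: 30.0
t: 4.12
ee_pos: [491.7, -233.0, 122.0]
orientation: [-2.066, -2.366, 0.0]
ft_force: [0.8, 0.2, -4.9]
width: 14.1
grasp_force: 30.0
t: 4.53
ee_pos: [492.0, -233.2, 160.5]
orientation: [2.066, 2.366, 0.0]
ft_force: [0.1, 0.4, -4.5]
width: 14.0
grasp_force: 30.0
t: 4.95
ee_pos: [492.4, -233.3, 217.5]
orientation: [2.064, 2.365, 0.001]
ft_force: [0.9, -0.2, -4.7]
width: 13.9
grasp_force: 30.0
t: 5.2
ee_pos: [491.7, -233.0, 218.2]
orientation: [-2.066, -2.367, 0.0]
ft_force: [-0.4, -0.2, -5.1]
width: 13.8
grasp_force: 30.0
rows x20: [10.9  4.9 -0.3] [-0.     -0.      0.0049] tool x dir [-0.135  0.991  0.   ] y [ 0.991  0.135 -0.   ]
```

Lifted, with 5 N on the wrist. Carrying the bin smoothly to above the bay.

```bash
python3 jog.py '[[3,1.5,0,0,0,0.0049],[7,3,0,0,0,0.0049],[10.9,4.9,-0.3,0,0,0.0049],[10.9,4.9,-0.3,0,0,0.0049],[10.9,4.9,-0.3,0,0,0.0049]]' >/dev/null
python3 jog.py '[[10.9,4.9,-0.3,0,0,0.0049],[10.9,4.9,-0.3,0,0,0.0049],[10.9,4.9,-0.3,0,0,0.0049],[10.9,4.9,-0.3,0,0,0.0049],[10.9,4.9,-0.3,0,0,0.0049]]'
python3 jog.py '[[10.9,4.9,-0.3,0,0,0.0049],[10.9,4.9,-0.3,0,0,0.0049],[10.9,4.9,-0.3,0,0,0.0049],[10.9,4.9,-0.3,0,0,0.0049],[10.9,4.9,-0.3,0,0,0.0049]]' >/dev/null
python3 jog.py '[[10.9,4.9,-0.3,0,0,0.0049],[10.9,4.9,-0.3,0,0,0.0049],[9,4,0,0,0,0.0049],[6,3,0,0,0,0.0049],[4,2,0,0,0,0.0049]]'
python3 jog.py '[[2,1,0,0,0,0],[0,0,0,0,0,0],[0,0,0,0,0,0],[0,0,0,0,0,0]]'
python3 - <<'E'
from h import *
c=ctrl.get_image('wrist');s=ctrl.get_image('scene');t=ctrl.get_image('top')
import pickle;pickle.dump(dict(wrist=c,scene=s,top=t),open('im1.pkl','wb'))
a=cv2.resize(c["img"],(512,384));b=cv2.resize(s["img"][110:240,180:353],(288,216));e=cv2.resize(t["img"][130:250,190:350],(288,216))
m=np.zeros((432,800,3),np.uint8);m[:384,:512]=a;m[:216,512:]=b;m[216:,512:]=e
cv2.imwrite("pics/m1.png",m[:,:,::-1]);plan((569.6,-6,215),2.2,4)
E
```

```text
t: 6.03
ee_pos: [524.4, -130.3, 219.9]
orientation: [-2.123, -2.314, 0.001]
ft_force: [0.6, -0.0, -5.9]
width: 14.1
grasp_force: 30.0
t: 6.87
ee_pos: [561.4, -32.7, 222.3]
orientation: [-2.179, -2.263, 0.001]
ft_force: [-0.1, -0.5, -4.2]
width: 13.9
grasp_force: 30.0
t: 7.2
ee_pos: [562.1, -32.1, 222.6]
orientation: [-2.18, -2.262, 0.0]
ft_force: [0.4, -0.4, -4.8]
width: 13.6
grasp_force: 30.0
rows x4: [6.4 2.1 1.9] [-0.      0.     -0.0004] tool x dir [-0.037  0.999 -0.   ] y [ 0.999  0.037 -0.   ]
```

View pics/m1.png

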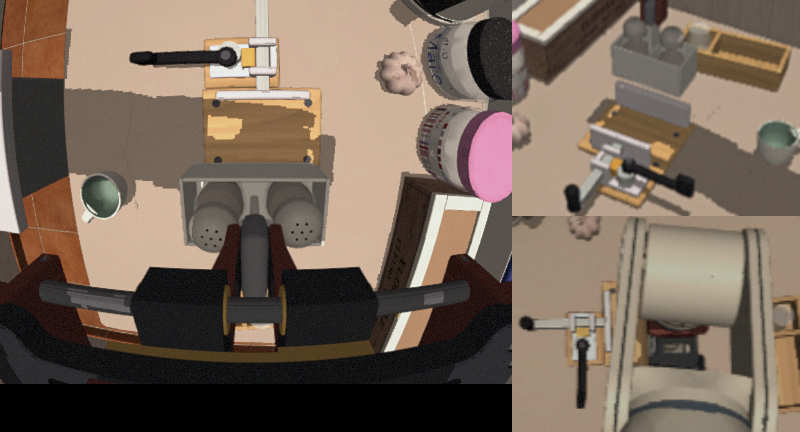

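The bin is carried level with both shakers in it, and the frame is empty. In the wrist tile the floor's left and right edges are at x≈204 and 320, and the jaw top runs from (217,93) to (310,91). I'll refine the holder pose from these.

Run:
```python
from h import *
import pickle
np.set_printoptions(precision=1,suppress=True)
c=pickle.load(open('im1.pkl','rb'))["wrist"];c["fish"]=1
for n,p,z in(("floor L far",(204,92),10),("floor L near",(205,162),10),("floor R far",(321,90),10),("floor R near",(318,162),10),("jaw top L",(218,94),54),("jaw top R",(311,92),54),("pivot",(230,55),53),("paddle end",(132,58),73),("rim far L",(189,165),165-16+4),("rim far R",(325,167),153)):print(n,plane(c,*p,z))
g=c["img"].astype(int);sub=g[100:164,195:330]
for v in(100,112,150):print(v,[tuple(int(q) for q in g[v,u]) for u in list(range(200,209))],[tuple(int(q) for q in g[v,u]) for u in list(range(314,325))])
```

```text
floor L far [499.   60.2  10. ]
floor L near [501.1 -25.9  10. ]
floor R far [639.   68.6  10. ]
floor R near [641.5 -20.6  10. ]
jaw top L [521.3  56.9  54. ]
jaw top R [618.5  63.3  54. ]
pivot [532.4  98.9  53. ]
paddle end [432.2  96.5  73. ]
rim far L [512.    1.8 153. ]
rim far R [614.4   4.  153. ]
100 [(118, 102, 90), (115, 98, 86), (99, 82, 65), (122, 93, 64), (133, 102, 68), (135, 101, 68), (135, 104, 72), (139, 107, 72), (137, 104, 72)] [(232, 189, 125), (230, 183, 123), (228, 180, 122), (224, 175, 117), (224, 173, 117), (219, 167, 111), (191, 148, 99), (176, 148, 122), (205, 178, 153), (209, 182, 156), (208, 180, 157)]
112 [(110, 96, 82), (116, 100, 87), (106, 89, 76), (111, 84, 62), (125, 96, 64), (125, 97, 62), (123, 95, 60), (123, 97, 67), (130, 103, 69)] [(232, 187, 125), (233, 188, 125), (232, 185, 125), (232, 184, 122), (230, 183, 119), (230, 184, 124), (206, 161, 112), (184, 155, 128), (206, 178, 156), (207, 179, 159), (209, 180, 158)]
150 [(121, 108, 94), (115, 99, 85), (122, 107, 95), (118, 102, 91), (122, 99, 76), (125, 98, 67), (129, 98, 64), (136, 107, 72), (129, 98, 63)] [(138, 107, 72), (136, 106, 68), (136, 103, 70), (134, 104, 68), (137, 107, 73), (120, 93, 63), (103, 89, 72), (113, 99, 87), (114, 97, 87), (118, 104, 90), (118, 102, 90)]
```

The floor centre is at x≈570 and the yaw is about 2°, which agrees with the earlier estimate. Moving over and lowering.

```bash
python3 jog.py '[[3,1,0,0,0,0],[7,2.3,2,0,0,0],[8,2.5,3,0,0,0],[6,2,2,0,0,0],[2,0.5,1,0,0,0]]' >/dev/null
python3 jog.py '[[0,0,5,0,0,0],[0,0,10,0,0,0],[0,0,12,0,0,0],[0,0,12,0,0,0],[0,0,12,0,0,0]]'
python3 jog.py '[[0,0,12,0,0,0],[0,0,8,0,0,0],[0,0,5,0,0,0],[0,0,2,0,0,0],[0,0,0,0,0,0]]'
python3 jog.py '[[0,0,0,0,0,0],[0,0,0,0,0,0]]'
```

```text
t: 8.18
ee_pos: [569.1, -5.6, 162.0]
orientation: [-2.179, -2.262, 0.001]
ft_force: [-0.3, -0.1, -5.4]
width: 13.9
grasp_force: 30.0
t: 8.6
ee_pos: [569.5, -5.4, 136.2]
orientation: [-2.179, -2.262, 0.001]
ft_force: [0.3, 0.7, -4.6]
width: 13.9
grasp_force: 30.0
t: 8.77
ee_pos: [570.1, -5.4, 137.3]
orientation: [2.179, 2.262, 0.001]
ft_force: [-0.4, -0.7, -4.8]
width: 13.7
grasp_force: 30.0
```

```bash
python3 jog.py '[[0,0,3,0,0,0],[0,0,2,0,0,0],[0,0,1,0,0,0],[0,0,1,0,0,0],[0,0,0,0,0,0]]'
python3 jog.py '[[0,0,1,0,0,0],[0,0,0,0,0,0]]'
python3 jog.py '[[0,0,1,0,0,0],[0,0,0,0,0,0]]'
```

```text
t: 9.18
ee_pos: [569.4, -5.4, 129.5]
orientation: [-2.179, -2.263, 0.0]
ft_force: [-0.3, -0.0, -4.8]
width: 13.8
grasp_force: 30.0
t: 9.35
ee_pos: [569.5, -5.3, 128.5]
orientation: [-2.179, -2.263, 0.0]
ft_force: [0.3, -0.6, -5.2]
width: 13.8
grasp_force: 30.0
t: 9.52
ee_pos: [569.7, -5.4, 127.6]
orientation: [2.179, 2.263, 0.0]
ft_force: [0.7, -0.4, -5.4]
width: 14.0
grasp_force: 30.0
```

```bash
python3 jog.py '[[0,0,1,0,0,0],[0,0,0,0,0,0]]'
python3 jog.py '[[0,0,0.7,0,0,0],[0,0,0,0,0,0]]'
```

```text
t: 9.68
ee_pos: [569.7, -5.4, 127.6]
orientation: [2.179, 2.263, 0.0]
ft_force: [-3.6, -0.5, 4.3]
width: 13.5
grasp_force: 30.0
t: 9.85
ee_pos: [569.6, -5.4, 127.6]
orientation: [2.179, 2.262, 0.0]
ft_force: [-6.5, -0.0, 11.2]
width: 13.9
grasp_force: 30.0
```

Touchdown at TCP z 127.6, against the expected 128. Backing off slightly and releasing.

```bash
python3 jog.py '[[0,0,-1,0,0,0],[0,0,0,0,0,0]]'
python3 jog.py '[[0,0,0,0,0,0],[0,0,0,0,0,0],[0,0,0,0,0,0],[0,0,0,0,0,0],[0,0,0,0,0,0]]' 60
python3 jog.py '[[0,0,0,0,0,0],[0,0,0,0,0,0],[0,0,-10,0,0,0],[0,0,-20,0,0,0],[0,0,-25,0,0,0]]'
python3 jog.py '[[0,0,-25,0,0,0],[0,0,-25,0,0,0],[0,0,0,0,0,0]]'
python3 - <<'E'
from h import *
c=ctrl.get_image('wrist');s=ctrl.get_image('scene');t=ctrl.get_image('top')
import pickle;pickle.dump(dict(wrist=c,scene=s,top=t),open('im2.pkl','wb'))
a=cv2.resize(c["img"],(512,384));b=cv2.resize(s["img"][110:240,180:353],(288,216));e=cv2.resize(t["img"][130:250,190:350],(288,216))
m=np.zeros((432,800,3),np.uint8);m[:384,:512]=a;m[:216,512:]=b;m[216:,512:]=e
cv2.imwrite("pics/m2.png",m[:,:,::-1])
plan((562,260,200),2.2,12)
E
```

```text
t: 10.02
ee_pos: [570.0, -5.4, 127.6]
orientation: [2.179, 2.262, 0.001]
ft_force: [-0.9, -0.3, 4.7]
width: 13.8
grasp_force: 30.0
t: 10.43
ee_pos: [569.7, -5.4, 127.0]
orientation: [2.179, 2.263, 0.0]
ft_force: [-0.2, 0.0, -0.6]
width: 43.6
grasp_force: 0.0
t: 10.85
ee_pos: [568.5, -5.3, 181.8]
orientation: [-2.178, -2.261, 0.003]
ft_force: [0.4, 0.4, -0.0]
width: 60.3
grasp_force: 0.0
t: 11.1
ee_pos: [572.4, -5.4, 237.7]
orientation: [2.175, 2.258, 0.009]
ft_force: [0.7, 0.2, 0.1]
width: 59.9
grasp_force: 0.0
rows x12: [22.1  0.2  2.7] [ 0.      0.     -0.0001] tool x dir [-0.038  0.999 -0.   ] y [0.999 0.038 0.   ]
```

View pics/m2.png

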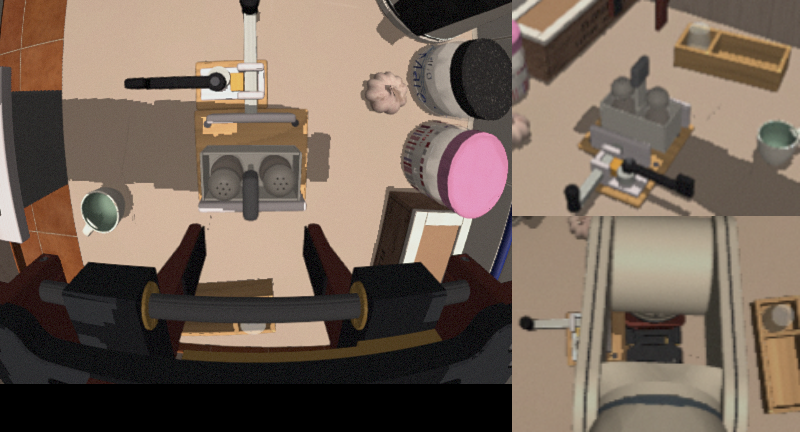

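The bin stands in the bay, centred between the floor edges in the wrist tile (195–307 for the floor, 200–305 for the bin), with the handle at (250,195). Next the knob: I'll go behind it with closed fingers.

```bash
python3 jog.py '[[12,0,0,0,0,0],[24,0,3,0,0,0],[24,0,3,0,0,0],[24,0,3,0,0,0],[24,0,3,0,0,0]]' 0 >/dev/null
python3 jog.py '[[24,0,3,0,0,0],[24,0,3,0,0,0],[24,0,3,0,0,0],[24,0,3,0,0,0],[20,0,3,0,0,0]]'
python3 jog.py '[[16,0,5,0,0,0],[8,0,5,0,0,0],[0,0,0,0,0,0],[0,0,0,0,0,0]]'
python3 - <<'E'
from h import *
c=ctrl.get_image('wrist');import pickle;pickle.dump(c,open('w3.pkl','wb'));c["fish"]=1
save(c,"w3.png",1.5)
# dark blob of the knob in view
plan((561.5,242,62),2.2,8)
def pf(c,X):
    p=np.array(c["R"])@np.array(X,float)+np.array(c["t"]).ravel();a=np.arctan2(np.hypot(p[0],p[1]),p[2]);q=p[:2]/np.hypot(p[0],p[1])*a
    return q*c["fx"]+[c["cx"],c["cy"]]
print("expected knob top px",pf(c,(561.5,185.7,73))*1.5)
E
```

```text
t: 12.08
ee_pos: [559.8, 220.6, 203.3]
orientation: [-2.178, -2.262, 0.004]
ft_force: [0.7, -0.6, 0.6]
width: 0.6
grasp_force: 0.0
t: 12.42
ee_pos: [559.4, 242.4, 193.7]
orientation: [-2.178, -2.263, 0.004]
ft_force: [-0.3, 0.5, -0.1]
width: 0.9
grasp_force: 0.0
rows x8: [-0.   0.2 16.5] [-0.0002  0.0001 -0.0001] tool x dir [-0.038  0.999 -0.001] y [ 0.999  0.038 -0.001]
expected knob top px [381.35518225 366.2676059 ]
```

View pics/w3.png

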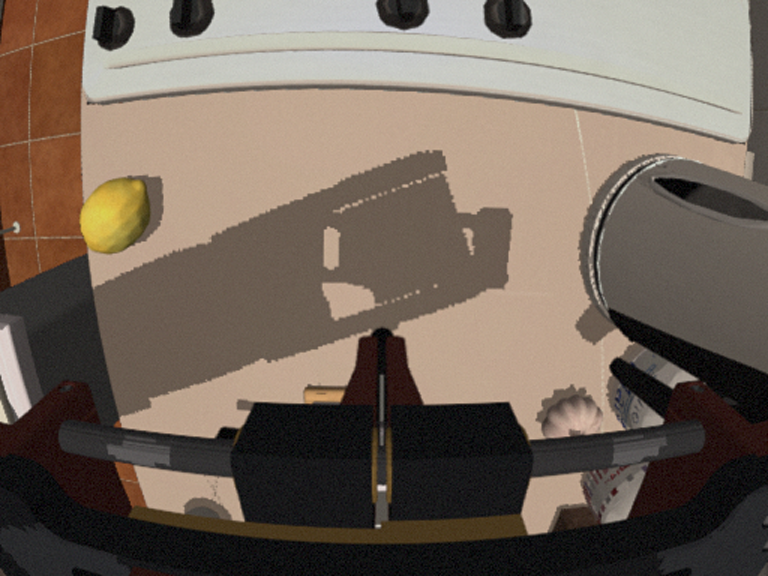

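The knob shows just behind the fingertips at (381,335), aligned with the expected column 381. The kettle starts at column 590, clear of the body. Descending behind the knob.

```bash
python3 jog.py '[[0,0,10,0,0,0],[0,0,20,0,0,0],[0,0,20,0,0,0],[0,0,20,0,0,0],[0,0,20,0,0,0]]' >/dev/null
python3 jog.py '[[0,0,20,0,0,0],[0,0,14,0,0,0],[0,0,6,0,0,0],[0,0,0,0,0,0],[0,0,0,0,0,0]]'
python3 jog.py '[[-6,0,0,0,0,0],[-8,0,0,0,0,0],[-5,0,0,0,0,0],[-4,0,0,0,0,0],[-2,0,0,0,0,0]]'
python3 jog.py '[[-2,0,0,0,0,0],[-2,0,0,0,0,0],[-2,0,0,0,0,0],[-2,0,0,0,0,0],[-2,0,0,0,0,0]]'
```

```text
t: 13.3
ee_pos: [560.6, 242.2, 65.2]
orientation: [2.18, 2.262, 0.0]
ft_force: [0.1, -0.3, 0.4]
width: 0.6
grasp_force: 0.0
t: 13.72
ee_pos: [561.5, 216.6, 65.5]
orientation: [2.18, 2.262, 0.001]
ft_force: [0.2, -1.5, -0.1]
width: 0.5
grasp_force: 0.0
t: 14.13
ee_pos: [561.7, 207.7, 65.0]
orientation: [-2.179, -2.263, -0.001]
ft_force: [-0.6, 1.1, -0.0]
width: 0.3
grasp_force: 0.8
```

```bash
python3 jog.py '[[-3,0,0,0,0,0],[-3,0,0,0,0,0],[-3,0,0,0,0,0],[-3,0,0,0,0,0],[-3,0,0,0,0,0]]'
python3 jog.py '[[-2,0,0,0,0,0],[-2,0,0,0,0,0],[-2,0,0,0,0,0],[-2,0,0,0,0,0],[-2,0,0,0,0,0]]'
python3 jog.py '[[-2,0,0,0,0,0],[-2,0,0,0,0,0],[-1,0,0,0,0,0],[-1,0,0,0,0,0],[-1,0,0,0,0,0]]'
```

```text
t: 14.55
ee_pos: [562.4, 192.3, 65.0]
orientation: [2.179, 2.263, 0.001]
ft_force: [1.1, 1.9, -0.4]
width: 0.3
grasp_force: 0.7
t: 14.97
ee_pos: [562.6, 182.3, 65.0]
orientation: [2.179, 2.263, 0.0]
ft_force: [0.2, 1.6, -0.2]
width: 0.4
grasp_force: 0.7
t: 15.38
ee_pos: [562.9, 175.8, 65.0]
orientation: [-2.179, -2.263, -0.001]
ft_force: [0.3, 4.4, 0.2]
width: 0.3
grasp_force: 2.1
```

Force has risen to 4.4 N, so the jaw is now pushing the bin. Continuing slowly to the stop.

```bash
python3 jog.py '[[-1,0,0,0,0,0],[-1,0,0,0,0,0],[-1,0,0,0,0,0],[0,0,0,0,0,0]]'
python3 jog.py '[[-1,0,0,0,0,0],[-1,0,0,0,0,0],[0,0,0,0,0,0]]'
python3 jog.py '[[-1,0,0,0,0,0],[0,0,0,0,0,0]]'
```

```text
t: 15.72
ee_pos: [563.0, 172.4, 65.0]
orientation: [2.179, 2.263, 0.0]
ft_force: [1.3, 3.5, -0.9]
width: 0.4
grasp_force: 1.7
t: 15.97
ee_pos: [563.2, 171.9, 65.1]
orientation: [-2.18, -2.261, -0.003]
ft_force: [0.0, 12.5, -1.2]
width: 0.8
grasp_force: 5.9
t: 16.13
ee_pos: [563.2, 171.8, 65.1]
orientation: [-2.179, -2.26, -0.005]
ft_force: [-1.2, 17.6, -1.5]
width: 0.3
grasp_force: 8.2
```

The jaw stopped hard at TCP y 171.9 with 17 N, so the bin is snug. Holding briefly, then backing off and going over to the paddle.

```bash
python3 jog.py '[[0,0,0,0,0,0],[4,0,0,0,0,0],[8,0,0,0,0,0],[10,0,0,0,0,0],[0,0,0,0,0,0]]'
python3 jog.py '[[0,0,-15,0,0,0],[0,0,-30,0,0,0],[0,0,-30,0,0,0],[0,0,-30,0,0,0],[0,0,-15,0,0,0]]'
python3 - <<'E'
from h import *
plan((429,63,185),2.2,8)
import pickle
t=ctrl.get_image("top");s=ctrl.get_image("scene");pickle.dump((t,s),open("im3.pkl","wb"))
# TCP path in holder axes relative to pivot
p=lambda th:np.array([-13.5-88*np.cos(th)-6*np.sin(th),-10+88*np.sin(th)-6*np.cos(th)])
ths=np.arange(0,1.76,.16);P=np.array([p(a) for a in ths]);print(np.c_[ths[1:],np.round(np.diff(P,axis=0)[:,::-1],1)])
E
```

```text
t: 16.55
ee_pos: [562.0, 192.7, 64.9]
orientation: [-2.178, -2.264, 0.001]
ft_force: [0.3, 0.1, 0.0]
width: 0.2
grasp_force: 0.0
t: 16.97
ee_pos: [563.4, 191.7, 188.4]
orientation: [2.178, 2.261, 0.005]
ft_force: [-0.3, 0.2, -1.2]
width: 0.2
grasp_force: 0.0
rows x8: [-15.4 -17.4   0.4] [ 0.0005 -0.0001 -0.0001] tool x dir [-0.038  0.999  0.001] y [0.999 0.038 0.004]
[[ 0.16 14.1   0.2 ]
 [ 0.32 13.9   2.4 ]
 [ 0.48 13.3   4.6 ]
 [ 0.64 12.4   6.7 ]
 [ 0.8  11.2   8.6 ]
 [ 0.96  9.7  10.2 ]
 [ 1.12  7.9  11.6 ]
 [ 1.28  6.   12.8 ]
 [ 1.44  3.9  13.6 ]
 [ 1.6   1.7  14.  ]]
```

```bash
python3 jog.py '[[-8,-9,0,0,0,0],[-16,-18,0,0,0,0],[-16,-18,0,0,0,0],[-16,-18,0,0,0,0],[-16,-18,0,0,0,0]]' >/dev/null
python3 jog.py '[[-16,-18,0,0,0,0],[-16,-18,0,0,0,0],[-12,-14,0,0,0,0],[-7,-8,0,0,0,0],[0,0,0,0,0,0]]'
python3 jog.py '[[0,0,0,0,0,0],[0,0,0,0,0,0]]'
python3 - <<'E'
from h import *
import pickle
np.set_printoptions(precision=1,suppress=True)
t=ctrl.get_image("top");s=ctrl.get_image("scene");pickle.dump((t,s),open("im4.pkl","wb"))
x,y,w,h=200,140,100,75
a=cv2.resize(t["img"][162:237,190:290],(400,300),interpolation=2);b=cv2.resize(s["img"][155:230,205:305],(400,300),interpolation=2)
cv2.imwrite("pics/m4.png",np.hstack([a,b])[:,:,::-1])
for n,c,box in(("top",t,(190,175,215,205)),("scene",s,(205,200,240,240))):
    m=(c["img"].max(2)<60).astype(np.uint8);m2=np.zeros_like(m);u0,v0,u1,v1=box;m2[v0:v1,u0:u1]=m[v0:v1,u0:u1]
    k,_,st,ce=cv2.connectedComponentsWithStats(m2);print(n,[(st[i],ce[i]) for i in range(1,k) if st[i][4]>8])
plan((429,63,62),2.2,8)
E
```

```text
t: 17.9
ee_pos: [424.8, 62.0, 183.6]
orientation: [-2.179, -2.26, 0.005]
ft_force: [0.7, 0.7, -0.5]
width: 0.2
grasp_force: 0.0
t: 18.07
ee_pos: [428.6, 63.7, 184.8]
orientation: [2.179, 2.263, 0.0]
ft_force: [0.5, -0.0, 0.6]
width: 0.4
grasp_force: 0.0
top [(array([207, 186,   7,   7,  38], dtype=int32), array([210.6, 188.9]))]
scene [(array([221, 210,   9,  16, 112], dtype=int32), array([224.9, 217.7]))]
rows x8: [-0.1  0.  15.4] [ 0. -0. -0.] tool x dir [-0.  1.  0.] y [1. 0. 0.]
```

View pics/m4.png

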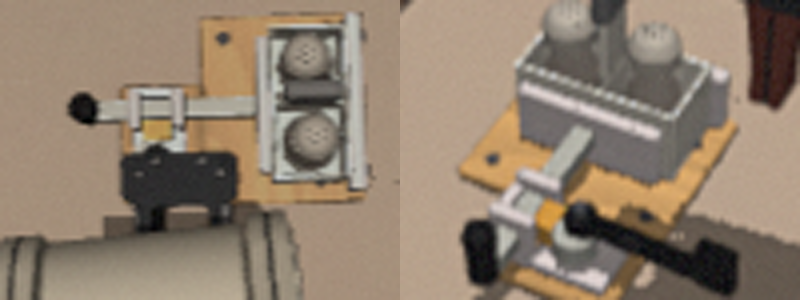

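The bin sits snug and parallel between jaw (x≈265) and stop (x≈355) in the top tile, both shakers are in it, and the lever is still open. Descending and swinging the lever.

```bash
python3 jog.py '[[0,0,12,0,0,0],[0,0,25,0,0,0],[0,0,25,0,0,0],[0,0,25,0,0,0],[0,0,20,0,0,0]]' >/dev/null
python3 jog.py '[[0,0,11,0,0,0],[0,0,5,0,0,0],[0,0,0,0,0,0],[0,0,0,0,0,0]]'
python3 jog.py '[[6,0,0,0,0,0],[8,0,0,0,0,0],[7,0,0,0,0,0],[7,0.2,0,0,0,0]]'
```

```text
t: 18.92
ee_pos: [428.4, 63.7, 62.1]
orientation: [2.179, 2.263, 0.0]
ft_force: [-0.1, 0.8, 0.0]
width: 0.6
grasp_force: 0.0
t: 19.25
ee_pos: [427.5, 92.4, 62.6]
orientation: [2.178, 2.262, 0.002]
ft_force: [-0.1, 0.6, 0.0]
width: 0.5
grasp_force: 0.1
```

```bash
python3 jog.py '[[7,1.2,0,0,0,0],[7,1.2,0,0,0,0],[7,2.3,0,0,0,0],[6.3,2.3,0,0,0,0]]'
python3 jog.py '[[6.2,3.3,0,0,0,0],[6.2,3.4,0,0,0,0],[5.6,4.3,0,0,0,0],[5.6,4.3,0,0,0,0]]'
```

```text
t: 19.58
ee_pos: [433.1, 119.8, 62.0]
orientation: [-2.179, -2.263, 0.0]
ft_force: [-0.1, -0.6, 0.1]
width: 0.2
grasp_force: 0.4
t: 19.92
ee_pos: [447.6, 143.6, 61.8]
orientation: [-2.179, -2.262, 0.001]
ft_force: [-0.6, -0.1, -0.7]
width: 0.5
grasp_force: 0.6
```

```bash
python3 jog.py '[[5,5,0,0,0,0],[4.7,5.2,0,0,0,0],[4,5.8,0,0,0,0],[4,5.8,0,0,0,0]]'
python3 jog.py '[[3,6.4,0,0,0,0],[3,6.4,0,0,0,0],[2,6.8,0,0,0,0],[2,6.8,0,0,0,0]]'
python3 jog.py '[[1,7,0,0,0,0],[0.7,7,0,0,0,0],[0,3,0,0,0,0],[0,0,0,0,0,0]]'
```

```text
t: 20.25
ee_pos: [469.2, 162.0, 62.0]
orientation: [2.179, 2.263, 0.0]
ft_force: [-0.5, 0.9, -0.1]
width: 0.7
grasp_force: 0.4
t: 20.58
ee_pos: [495.7, 172.8, 62.1]
orientation: [2.179, 2.262, 0.001]
ft_force: [0.3, 0.1, 0.5]
width: 0.6
grasp_force: 0.0
t: 20.92
ee_pos: [511.3, 174.8, 61.8]
orientation: [-2.179, -2.261, 0.002]
ft_force: [-2.5, 1.1, 1.0]
width: 0.5
grasp_force: 1.0
```

```bash
python3 jog.py '[[0,2,0,0,0,0],[0,1,0,0,0,0],[0,0,0,0,0,0]]'
python3 jog.py '[[0,-5,0,0,0,0],[0,-12,0,0,0,0],[0,-15,0,0,0,0],[0,-10,0,0,0,0]]'
python3 jog.py '[[0,0,-15,0,0,0],[0,0,-30,0,0,0],[0,0,-30,0,0,0],[0,0,-30,0,0,0],[0,0,-15,0,0,0]]'
python3 - <<'E'
from h import *
import pickle
np.set_printoptions(precision=1,suppress=True)
t=ctrl.get_image("top");s=ctrl.get_image("scene");pickle.dump((t,s),open("im5.pkl","wb"))
for n,c,box in(("top",t,(190,170,250,215)),("scene",s,(200,190,300,250))):
    m=(c["img"].max(2)<60).astype(np.uint8);m2=np.zeros_like(m);u0,v0,u1,v1=box;m2[v0:v1,u0:u1]=m[v0:v1,u0:u1]
    k,_,st,ce=cv2.connectedComponentsWithStats(m2);print(n,[(st[i],ce[i]) for i in range(1,k) if st[i][4]>8])
for n,X in(("pivot",(529,97.5,53)),("paddle closed",(525.6,185.5,73)),("paddle open",(441,94,73)),("knob",(564,151,73))):print(n,proj(t,X),proj(s,X))
E
```

```text
t: 21.17
ee_pos: [511.6, 174.6, 61.5]
orientation: [-2.178, -2.259, 0.008]
ft_force: [-9.1, 2.3, 6.9]
width: 0.3
grasp_force: 4.8
t: 21.5
ee_pos: [471.6, 173.2, 61.9]
orientation: [2.179, 2.263, -0.0]
ft_force: [0.0, -0.3, 0.8]
width: 0.2
grasp_force: 0.0
t: 21.92
ee_pos: [474.0, 173.8, 185.3]
orientation: [2.178, 2.261, 0.007]
ft_force: [1.0, 0.3, -0.8]
width: 0.1
grasp_force: 0.0
top [(array([190, 179,  43,  36, 408], dtype=int32), array([203.8, 197.3])), (array([207, 186,   7,   7,  43], dtype=int32), array([210.3, 189. ]))]
scene [(array([221, 190,  33,  51, 435], dtype=int32), array([235.1, 220.1])), (array([253, 190,   5,  15,  46], dtype=int32), array([255.3, 196. ])), (array([283, 190,   5,   7,  16], dtype=int32), array([285. , 192.2]))]
pivot [228.8 201.3] [249. 208.]
paddle closed [197.4 201.5] [229.1 228.5]
paddle open [228.7 232. ] [283.5 215.5]
knob [209.8 188.3] [223.2 211.6]
```

A firm end stop was felt (9 N at the closed angle). Clearing the arm away and checking the lever line numerically.

```bash
python3 jog.py '[[-10,0,-10,0,0,0],[-25,0,-10,0,0,0],[-30,0,-10,0,0,0],[-30,0,-10,0,0,0],[-30,0,-10,0,0,0]]' >/dev/null
python3 jog.py '[[-30,0,0,0,0,0],[-30,0,0,0,0,0],[-30,0,0,0,0,0],[-30,0,0,0,0,0],[-30,0,0,0,0,0]]' >/dev/null
python3 jog.py '[[-30,0,0,0,0,0],[-30,0,0,0,0,0],[-20,0,0,0,0,0],[-10,0,0,0,0,0],[0,0,0,0,0,0]]'
python3 - <<'E'
from h import *
import pickle
np.set_printoptions(precision=1,suppress=True)
t=ctrl.get_image("top");s=ctrl.get_image("scene");d=pickle.load(open("im0.pkl","rb"))
for n,c,box in(("top",t,(180,170,250,245)),("scene",s,(200,190,300,250))):
    m=(c["img"].max(2)<60).astype(np.uint8);m2=np.zeros_like(m);u0,v0,u1,v1=box;m2[v0:v1,u0:u1]=m[v0:v1,u0:u1]
    k,L,st,ce=cv2.connectedComponentsWithStats(m2)
    for i in range(1,k):
        if st[i][4]>8:
            print(n,st[i],ce[i])
            if n=="top" and st[i][4]>60:
                v,u=np.nonzero(L==i);a=plane(c,u.min(),v[u==u.min()].mean(),60);b=plane(c,u.max(),v[u==u.max()].mean(),55);print("ends",a,b,"angle of arm vs holder x",np.arctan2(a[1]-b[1],a[0]-b[0])-.038)
for n,(x,y) in(("mug",(284,257)),("lemon",(166,263)),("garlic",(230,133))):
    f=lambda q:q["img"][y-18:y+18,x-18:x+18].astype(float);print(n,np.abs(f(t)-f(d["top"])).mean())
tt=lambda x,y:(190+x/4,162+y/4)
print(ctrl.get_obs()["t"])
E
```

```text
t: 23.27
ee_pos: [485.4, -193.1, 231.0]
orientation: [-2.181, -2.259, 0.001]
ft_force: [0.4, 0.4, 0.6]
width: 0.5
grasp_force: 0.0
top [207 186   7   7  39] [210.5 188.8]
top [194 199  39   6 173] [212.4 201.2]
ends [529.2 197.5  60. ] [528.5  88.   55. ] angle of arm vs holder x 1.5263282713759216
scene [221 207  33  34 390] [233.9 221.8]
mug 37.2227366255144
lemon 2.152263374485597
garlic 2.0699588477366255
23.3667
```

The lever reads 1.61 rad (closed) and the knob hasn't moved since the snug position. The lemon and garlic are unchanged. The mug's difference is the arm passing over it in the view. Handing in.

```bash
python3 -c "
from workcell import ctrl
print(ctrl.close_job())"
```

```text
the job is handed in; nothing more can be done
None
```

The bin, with both shakers in it, is clamped snugly against the stop with the lever closed at about 1.61 rad, and the job was handed in at about 23 s; no verdict came back, and the mug was hidden in the last image, though the arm never went near it.

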